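Set the bracelet gauge and hold the measuring arm

ROBOT

A 7-joint arm with a two-finger parallel gripper is mounted at the origin on the work surface. World frame = base frame: x ahead of the robot, y to its left, z up, the work surface at z = 0. Lengths are in m, angles in rad, forces in N, time in s.
With the tool pointing down it reaches from about 0.4 to 0.85 m from the base axis. Payload 10.4 kg.
Tool frame: the origin (TCP) lies midway between the tips of the shut fingers; the grasp point (between the pads) lies 19 mm behind it (manip.hold_point_z is the distance from the TCP to the grasp point, in m); z points along the fingers, y is the line along which they close (so a half turn about z gives the same grasp; the last joint's range is limited). The gripper opens to 85 mm and grips with 20 to 120 N. Pads are 22 mm wide; open, the fingers measure 114 mm over their backs; the gripper's body (76 mm by 85 mm) begins 54 mm behind the grasp point. The pads swing forward as they close: fully open they stand 13 mm farther back than shut.
Start: joints at [-1.207, 0.332, -0.065, 1.46, 0.022, 1.35, -0.088], TCP at [0.236, 0.579, 0.231] pointing down, gripper open.
Joint ranges: [-2.6, 2.6], [-0.5, 2.12], [-1.47, 1.34], [0.16, 2.42], [-1.27, 4.41], [0.06, 2.06], [-2.6, 2.6]. Speed limits (rad/s): [2.22, 2.22, 2.79, 2.79, 3.14, 3.14, 3.14].

INTERFACE

Orientations are given as a unit quaternion [x, y, z, w].
In Python, from workcell import manip, eyes, job gives the robot as it stands.
- The arm moves only by the shell command python3 -m crank 'ROWS' [FORCE]. ROWS is JSON, a list that holds one entry, the list of rows, each a list of 7 numbers: the finger opening in cm, from 0 to 8.54, then the shift along the world's x, y, z in cm, then the turn, a rotation vector about the world's x, y, z in degrees. In form: [[[hand, x, y, z, ax, ay, az], ...]]. A call has 1 to 20 rows; each row shifts and turns the commanded pose from where the row before left it; what a row does not reach is not made up. A row lasts 1/8 s, in which the tool goes at most 62.5 mm and 10.7 degrees, less where a joint would pass 70% of its speed; a pose out of reach is approached as far as the arm can. A call with a gripper value outside its range is refused whole. The fingers move at their own pace and stop on an object; FORCE is the grip in N (left out, the last holds). Time passes only in rows, so rows that do not move let the fingers close. It gives the time, the measured TCP pose, the force, the opening and the grip force at its end, in the units of the state.
- manip.get_obs(): the state, without advancing time (a new reading comes with each control period).
- eyes.camera(name): name is "side" or "top"; returns (picture, depth): 400x640x3 uint8, red, green, blue; 400x640 float32, m along the optical axis (not along the pixel's ray), 0 where there is no reading.
- eyes.camera_params(name): a dict with "fx", "fy", "cx", "cy" (pixels), "world_from_camera" (4x4, takes a point from camera to world coordinates). Camera axes: x right, y down, z forward; pixel columns grow to the right and rows downward; lengths in m; the calibration is good to about 2 mm. A picture is of the moment at which its call begins. camera_params takes no time and is no camera call.
- job.hand_in(): hands the job in; it is judged then, once.
The state is a dict: "clock": time; "joint_pos": joint angles; "joint_velocities": joint speeds; "tau": joint torques, N m; "position": TCP position; "ee_rot": TCP orientation; "ft_force": force on the tool from outside, world axes, zero at the start; "torque": the same for the moment, N m; "grip_width": opening from 0.0 (shut) to 1.0 (fully open); "grasp_force": force on a finger pad.
Only numpy, scipy, OpenCV 4.12 (cv2) and the standard library are available. Lean on these libraries where they do the work, as an engineer would, in place of code of your own. Each camera call takes 0.05 s, during which the arm holds its last target. There are 200 camera calls.

TASK

Set up the bracelet gauge on the jeweller's bench: first slide the black anchor slide along its track until its pointer stands at the blue marker. Then grip the head of the telescoping arm so that its red lock button is squeezed in, draw the arm out until its red pointer stands at the green marker (not the yellow one), and finish while still gripping it there, because a spring pulls the arm back in when it is let go. Leave everything else lying on the bench and on the gauge where it is.

Things in the scene. Friction and masses are not known exactly. Their poses are not given: they have to be found in the camera images.
- gauge: bracelet gauge: wooden board 220 (x) x 520 (y) x 18 mm, fixed. Origin: centre of its underside, on the bench. +y: the way the slide travels and the arm extends; +x: away from the robot. Slide track along y at x = -60 mm, y -157 to 157, end blocks up to 34 mm above bench. Arm axis at x = +60 mm: square outer tube 28 mm wide, y -250 to -85, 57 mm high. Flat white scales, ticks every 10 mm, at x = -24 and +96 mm
- anchor_slide (a joint): travel of the anchor slide along gauge +y, m: 0 to 0.24; at 0 its grip stands at gauge y = -120 mm. Stays where it is left, about 1.5 N to move
- anchor_grip (a point): middle of the anchor slide's upright black grip: a fin 14 mm thick (gauge x) x 26 mm long (gauge y), from 36 to 80 mm above the bench; this point is 58 mm above the bench
- anchor_pointer (a point): tip of the small blue pointer of the anchor slide, at the same gauge y as the grip, 25 mm on its +x side, 30 mm above the bench
- mark_blue: blue marker bar 18 (x) x 5 (y) x 8 mm tall fixed on the scale strip beside the slide track; origin: centre of its underside on the board; same axes as the gauge. The anchor slide's pointer is to stand at its middle (same gauge y)
- gauge_arm (a joint): extension of the telescoping arm along gauge +y, m: 0 fully in (start, locked) to 0.145; the head stands at gauge y = -60 mm + this. A spring draws it in with 2 N (at 0) to 3.5 N (fully out). Locked only at 0 (1 mm play): it cannot leave unless the button is in by 4 mm or more; further out the button does not lock. If let go it runs back to about 17 mm out
- head_grip (a point): point on the axis of the grey grip head at the end of the arm (34 mm along x, 28 mm along y, from 31 to 87 mm above the bench; red lock button on its +x face), at the button's height, 64 mm above the bench. The head is 17 mm from here to either side (gauge x), and the red button stands 8 mm further out on the +x side, so 42 mm across in all and 36 mm with the button fully squeezed in
- head_pointer (a point): tip of the arm's red pointer, at the same gauge y as head_grip, 35 mm on its +x side, 31 mm above the bench
- lock_button (a joint): how far the lock button is squeezed in towards gauge -x, m: 0 out, 0.006 fully in; spring of 2 N (out) to 5 N (fully in). It moves with the head
- button_face (a point): centre of the outer face of the red lock button, 22 mm (y) x 30 mm (z), 64 mm above the bench
- mark_green: green marker bar 18 (x) x 5 (y) x 8 mm tall fixed on the scale strip beside the arm: the target; origin: centre of its underside on the board; same axes as the gauge. The arm's red pointer is to stand at its middle (same gauge y)
- mark_yellow: yellow marker bar of the same shape on the same strip, for another job: not the target
- bangle: loose brass bangle, 66 mm across, 8 mm tall, lying on the gauge board near its +y end; leave it
- finger_ring: loose brass ring, 22 mm across, 5 mm tall, lying on the gauge board near its -y end; leave it
- bench_block: loose steel-topped wooden block 100 x 100 x 32 mm to the right of the gauge; leave it
- bottle: white plastic bottle, 70 mm across, 160 mm tall, to the right of the gauge; leave it
- ring_case: green ring case 72 x 92 x 46 mm to the left of the gauge; leave it
- screwdriver: screwdriver with a red handle lying to the left, near the robot; leave it
- dish: white bowl 90 mm across, 30 mm tall, to the left of the gauge; leave it

How it is judged:
By the outcome, as a careful person would: the job done as asked, in the order asked, and still so for the second after the job is handed in, while the arm keeps its last pose, push and grip.
It also fails if it takes over 53 s, if anything falls off the work surface, if the arm or the gripper's body presses on something with over 40 N, if the wrist force passes 120 N, or if a joint passes its speed limit or range.

## Working session

There is one attempt and no reset: what is moved stays moved. The work goes in short steps, Python scripts to look and compute and a shell command to move; the robot and the scene stay as the last step left them, time stands still between calls to the robot, and variables do not carry over. Pictures are saved under pics/ and viewed, at most 10 in all, crops included, and the job is handed in when it is done.

```bash
ls; mkdir -p pics; python3 - <<'E'
from workcell import manip, eyes, job
import cv2,numpy as np
o=manip.get_obs();print({k:np.round(v,3).tolist() for k,v in o.items()}, manip.hold_point_z)
for n in("top","side"):
    p,d=eyes.camera(n);cv2.imwrite(f"pics/{n}0.png",p[:,:,::-1]);np.savez(f"{n}0.npz",p=p,d=d)
    c=eyes.camera_params(n);print({k:np.round(v,4).tolist() for k,v in c.items()})
E
```

```text
pics
{'clock': 0.0, 'joint_pos': [-1.207, 0.333, -0.065, 1.461, 0.022, 1.35, -0.089], 'joint_velocities': [-0.001, 0.0, -0.002, 0.0, -0.0, -0.001, -0.001], 'tau': [0.0, -62.546, 0.05, -39.16, 0.016, 0.01, 0.0], 'position': [0.236, 0.578, 0.231], 'ee_rot': [0.192, 0.981, -0.001, -0.0], 'ft_force': [-0.528, -0.39, 0.369], 'torque': [-0.01, 0.009, -0.022], 'grasp_force': 0.0, 'grip_width': 1.001} 0.0187
{'fx': 391.6356, 'fy': 391.6356, 'cx': 316.6061, 'cy': 196.5252, 'world_from_camera': [[0.015, -0.9969, 0.0771, 0.3856], [-0.9999, -0.015, 0.0004, -0.0114], [0.0007, -0.0771, -0.997, 1.1617], [0.0, 0.0, 0.0, 1.0]]}
{'fx': 460.6308, 'fy': 460.6308, 'cx': 324.7967, 'cy': 198.8524, 'world_from_camera': [[0.9523, -0.1478, 0.2668, 0.101], [-0.305, -0.4501, 0.8392, -1.1622], [-0.0039, -0.8806, -0.4738, 0.7347], [0.0, 0.0, 0.0, 1.0]]}
```

View pics/top0.png

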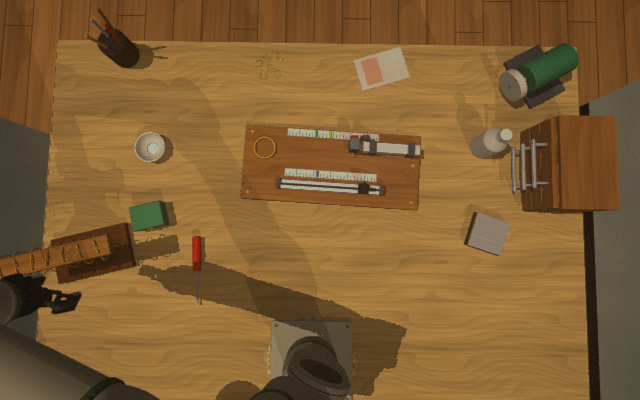

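View pics/side0.png

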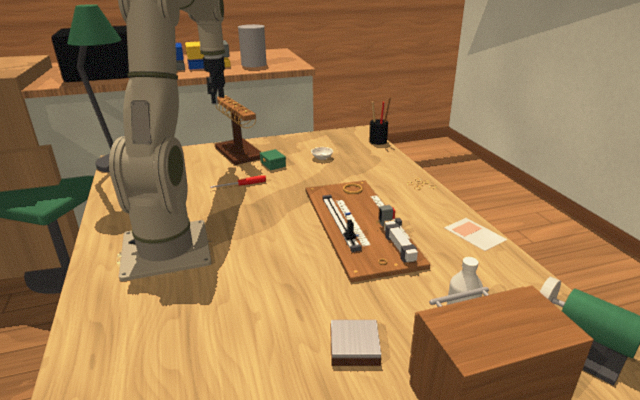

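The overhead view shows the board at about (241–421, 124–209), the slide grip near (365,188), the head near (354,145), the blue mark near (318,174) and the green one near (317,134). The side view shows a clear space around the gauge.

```bash
cat >h.py <<'E'
import cv2,numpy as np
from workcell import manip, eyes, job
def ray(n,u,v,z):
    c=eyes.camera_params(n);T=np.array(c["world_from_camera"])
    d=T[:3,:3]@np.array([(u-c["cx"])/c["fx"],(v-c["cy"])/c["fy"],1]);o=T[:3,3]
    return o+d*(z-o[2])/d[2]
def proj(n,P):
    c=eyes.camera_params(n);q=np.linalg.inv(np.array(c["world_from_camera"]))@np.append(P,1)
    return c["fx"]*q[0]/q[2]+c["cx"],c["fy"]*q[1]/q[2]+c["cy"]
def blobs(p,lo,hi,roi,amin=3):
    x0,y0,x1,y1=roi;h=cv2.cvtColor(p,cv2.COLOR_RGB2HSV)[y0:y1,x0:x1]
    m=cv2.inRange(h,lo,hi);n,l,s,c=cv2.connectedComponentsWithStats(m)
    return [(s[i][4],c[i]+[x0,y0],s[i][:4]+[x0,y0,0,0]) for i in range(1,n) if s[i][4]>=amin]
C=dict(blue=((100,90,50),(130,255,255)),green=((45,80,50),(85,255,255)),yellow=((24,130,120),(34,255,255)),red=((0,170,80),(4,255,255)))
E
python3 - <<'E'
from h import *
for n,roi in(("top",(240,110,425,215)),("side",(300,170,430,280))):
    p=np.load(n+"0.npz")["p"]
    for k,(a,b) in C.items():
        for s,c,bb in blobs(p,a,b,roi): print(n,k,s,c.round(1),bb,ray(n,*c,.026).round(4))
    x0,y0,x1,y1=roi
    cv2.imwrite(f"pics/{n}z.png",cv2.resize(p[y0:y1,x0:x1,::-1],None,fx=4,fy=4,interpolation=cv2.INTER_CUBIC))
p=np.load("top0.npz")["p"];h=cv2.cvtColor(p,cv2.COLOR_RGB2HSV)
for q in [(300,205),(300,160),(300,220),(300,115),(260,180)]: print(q,h[q[1],q[0]])
E
```

```text
top blue 6 [317.  173.5] [317 171   1   6] [ 0.5409 -0.0111  0.026 ]
top green 6 [316.  132.5] [316 130   1   6] [ 0.6625 -0.0063  0.026 ]
top yellow 7 [330.1 133.1] [330 131   2   6] [ 0.6613 -0.048   0.026 ]
top red 9 [354.1 136. ] [351 135   7   3] [ 0.6538 -0.1186  0.026 ]
side blue 6 [347.5 213.5] [346 213   4   2] [ 0.5373 -0.0189  0.026 ]
side red 10 [393.4 211.5] [393 209   2   6] [ 0.6761 -0.0514  0.026 ]
(300, 205) [ 17 166 158]
(300, 160) [ 14 192 137]
(300, 220) [ 17 154 171]
(300, 115) [ 18 158 161]
(260, 180) [ 14 184 144]
```

View pics/topz.png

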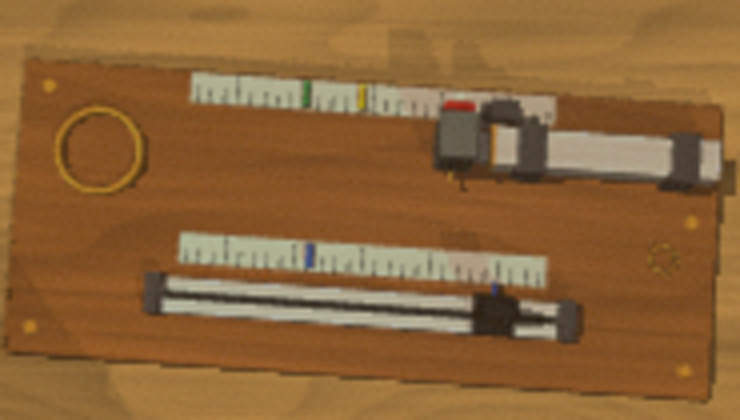

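View pics/sidez.png

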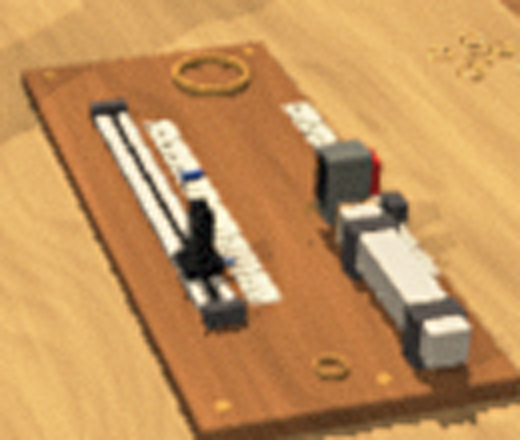

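```bash
cat >>h.py <<'E'
def tz(u,v): return (u+.5)/4-.5+240,(v+.5)/4-.5+110
def fit():
    px=[(25,60),(722,107),(710,400),(8,352)];G=np.array([[.11,.26],[.11,-.26],[-.11,-.26],[-.11,.26]])
    W=np.array([ray("top",*tz(*q),.018)[:2] for q in px])
    g=G[:,0]+1j*G[:,1];w=W[:,0]+1j*W[:,1];wc=w.mean();r=(np.conj(g)@(w-wc))/(np.conj(g)@g)
    return wc,r/abs(r),abs(r),np.abs(wc+g*r-w)
def g2w(x,y):
    wc,r,_,_=fit();q=wc+r*(x+1j*y);return q.real,q.imag
def w2g(P):
    wc,r,_,_=fit();q=(P[0]+1j*P[1]-wc)/r;return q.real,q.imag
E
python3 - <<'E'
from h import *
wc,r,s,e=fit();print(wc,np.degrees(np.angle(r)),s,e)
for nm,uv,z in [("blue",(309,256),.026),("green",(306,94),.026),("yellow",(361,97),.026),("bluept",(495,288),.030),("grip",(492,312),.07),("head",(459,137),.087),("button",(459,105),.079),("knob",(502,110),.05)]:
    P=ray("top",*tz(*uv),z);print(nm,P.round(4),np.round(w2g(P),4))
for nm,g in [("grip",(-.06,-.12)),("head",(.06,-.06))]: print(nm,np.round(g2w(*g),4))
d=np.load("side0.npz");
for nm,uv,z in [("blue",(192,175),.026),("bluept",(232,262),.03)]:
    P=ray("side",(uv[0]+.5)/4-.5+300,(uv[1]+.5)/4-.5+170,z);print(nm,P.round(4),np.round(w2g(P),4))
E
```

```text
(0.5625551734555543-0.052344655404517576j) -2.911668381163992 0.9923925904991975 [0.00261822 0.00105969 0.00076862 0.00251454]
blue [ 0.5405 -0.0107  0.026 ] [-0.0241  0.0405]
green [ 0.6607 -0.0067  0.026 ] [0.0957 0.0506]
yellow [ 0.6591 -0.0472  0.026 ] [0.0961 0.01  ]
bluept [ 0.5186 -0.1462  0.03  ] [-0.0391 -0.096 ]
grip [ 0.497  -0.1395  0.07  ] [-0.0611 -0.0903]
head [ 0.6172 -0.1138  0.087 ] [ 0.0577 -0.0586]
button [ 0.6416 -0.1144  0.079 ] [ 0.0821 -0.0579]
knob [ 0.6453 -0.1481  0.05  ] [ 0.0875 -0.0915]
grip [ 0.4965 -0.1691]
head [ 0.6194 -0.1153]
blue [ 0.5379 -0.0183  0.026 ] [-0.0263  0.0328]
bluept [ 0.5199 -0.1481  0.03  ] [-0.0377 -0.0978]
```

```bash
python3 -m crank '[[[5,1.31,-3.61,0.1,0,0,-3.54],[5,1.31,-3.61,0.1,0,0,-3.54],[5,1.31,-3.61,0,0,0,-3.54],[5,1.31,-3.61,0,0,0,-3.54],[5,1.31,-3.61,0,0,0,-3.54],[5,1.31,-3.61,0,0,0,-3.54],[5,1.31,-3.61,0,0,0,-3.54],[5,1.31,-3.61,0,0,0,-3.54],[5,1.31,-3.61,0,0,0,-3.54],[5,1.31,-3.61,0,0,0,-3.54],[5,1.31,-3.61,0,0,0,-3.54],[5,1.31,-3.61,0,0,0,-3.54],[5,1.31,-3.61,0,0,0,-3.54],[5,1.31,-3.61,0,0,0,-3.54],[5,1.31,-3.61,0,0,0,-3.54],[5,1.31,-3.61,0,0,0,-3.54],[5,1.31,-3.61,0,0,0,-3.54],[5,1.31,-3.61,0,0,0,-3.54],[5,1.31,-3.61,0,0,0,-3.54],[5,1.31,-3.61,0,0,0,-3.54]]]' 30
cat >>h.py <<'E'
def st():
    from scipy.spatial.transform import Rotation as R
    o=manip.get_obs();m=R.from_quat(o["ee_rot"]).as_matrix()
    print("t",round(o["clock"],2),"pos",np.round(o["position"],4),"tilt z",m[:,2].round(3),"yaw_y",round(np.degrees(np.arctan2(m[1,1],m[0,1])),2),"gauge",np.round(w2g(o["position"]),4),"F",np.round(o["ft_force"],1),o["grip_width"],o["grasp_force"])
E
python3 -c "
from h import *;st()"
```

```text
clock: 2.6
position: [0.4977, -0.1449, 0.2333]
ee_rot: [0.726, 0.688, 0.0, 0.0]
ft_force: [-0.1, 0.6, -0.1]
grip_width: 0.587
grasp_force: 0.0
t 2.6 pos [ 0.4977 -0.1449  0.2333] tilt z [ 0.  0. -1.] yaw_y -3.12 gauge [-0.0601 -0.0957] F [-0.1  0.6 -0.1] 0.5871080809424465 0.0
```

```bash
python3 -m crank '[[[5,0,0,-3.72,0,0,0],[5,0,0,-3.72,0,0,0],[5,0,0,-3.72,0,0,0],[5,0,0,-3.72,0,0,0],[5,0,0,-3.72,0,0,0.2],[5,0,0,0,0,0,0],[1,0,0,0,0,0,0],[1,0,0,0,0,0,0],[1,0,0,0,0,0,0],[1,0,0,0,0,0,0],[1,0,0,0,0,0,0],[1,0,0,0,0,0,0]]]' 20
python3 -c "
from h import *;st()"
```

```text
clock: 4.1
position: [0.4979, -0.1434, 0.049]
ee_rot: [0.724, 0.69, 0.001, 0.0]
ft_force: [-6.2, 0.6, 11.1]
grip_width: 0.163
grasp_force: 24.1
t 4.1 pos [ 0.4979 -0.1434  0.049 ] tilt z [ 0.001  0.001 -1.   ] yaw_y -2.8 gauge [-0.06   -0.0942] F [-6.2  0.6 11.1] 0.1634377943657847 24.05287206172943
```

```bash
python3 -m crank '[[[1,-0.05,0,0.1,0,0,0],[1,0.08,1.62,0,0,0,0],[1,0.08,1.62,0,0,0,0],[1,0.08,1.62,0,0,0,0],[1,0.08,1.62,0,0,0,0],[1,0.08,1.62,0,0,0,0],[1,0.08,1.62,0,0,0,0],[1,0.08,1.62,0,0,0,0],[1,0.09,1.66,0,0,0,0],[1,0,0,0,0,0,0],[1,0,0,0,0,0,0]]]'
python3 - <<'E'
from h import *
st()
for n,roi in(("top",(240,110,425,215)),("side",(300,170,430,280))):
    p,_=eyes.camera(n);x0,y0,x1,y1=roi
    for k in("blue","red"):
        for s,c,bb in blobs(p,*C[k],roi,1): print(n,k,s,c.round(1),bb)
    cv2.imwrite(f"pics/{n}1.png",cv2.resize(p[y0:y1,x0:x1,::-1],None,fx=4,fy=4,interpolation=cv2.INTER_CUBIC))
a=cv2.imread("pics/top1.png");b=cv2.imread("pics/side1.png");b=cv2.copyMakeBorder(b,0,0,0,a.shape[1]-b.shape[1],0)
cv2.imwrite("pics/both1.png",cv2.resize(np.vstack([a,b]),None,fx=.69,fy=.69))
cv2.imwrite("pics/side1c.png",cv2.resize(b[20:300,50:350],(800,747))[:600])
E
```

```text
clock: 5.48
position: [0.5048, -0.0113, 0.049]
ee_rot: [0.723, 0.69, 0.001, 0.0]
ft_force: [2.4, 1.0, 6.5]
grip_width: 0.16
grasp_force: 24.3
t 5.47 pos [ 0.5048 -0.0113  0.049 ] tilt z [ 0.002  0.001 -1.   ] yaw_y -2.68 gauge [-0.0598  0.0381] F [2.4 1.  6.5] 0.15964880932678355 24.27325665950775
top red 10 [354.5 136. ] [351 135   8   3]
side blue 6 [347.5 213.5] [346 213   4   2]
side red 12 [393.4 212.7] [393 209   2   9]
```

View pics/both1.png

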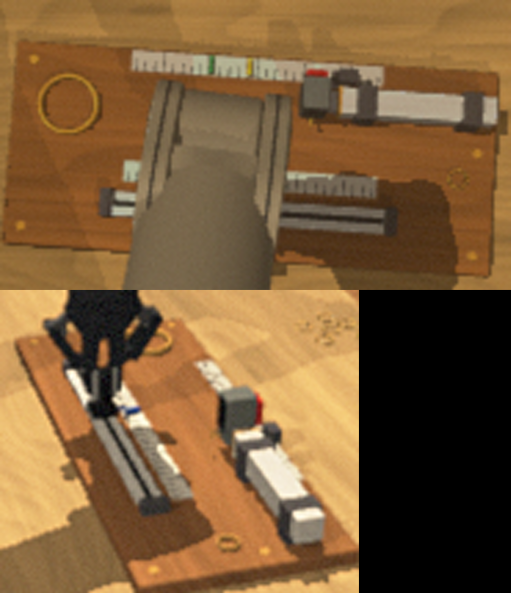

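The slide moved with the fin (lower panel: fin near the blue bar at (133,410)); the arm hides it from above, so I'll release, go aside and measure.

```bash
python3 -m crank '[[[3,0,0,0,0,0,0],[4,0,0,0,0,0,0],[5,0,0,0,0,0,0],[5,0,0,3,0,0,0],[5,0,0,5,0,0,0],[5,0,-3,5,0,0,0],[5,0,-5,3,0,0,0],[5,0,-5,0,0,0,0],[5,0,-5,0,0,0,0],[5,0,-5,0,0,0,0],[5,0,-2,0,0,0,0],[5,0,0,0,0,0,0]]]'
python3 - <<'E'
from h import *
st()
ps=[]
for n,roi in(("top",(300,160,340,200)),("side",(325,200,365,240))):
    p=np.mean([eyes.camera(n)[0] for _ in range(3)],0);x0,y0,x1,y1=roi
    c=p[y0:y1,x0:x1].astype(np.uint8);np.save(n+"1.npy",p)
    ps.append(cv2.resize(c[:,:,::-1],(400,400),interpolation=cv2.INTER_NEAREST))
cv2.imwrite("pics/c2.png",np.hstack(ps))
E
```

```text
clock: 7.08
position: [0.5029, -0.2647, 0.208]
ee_rot: [0.725, 0.689, -0.001, -0.0]
ft_force: [0.9, 0.1, -0.1]
grip_width: 0.585
grasp_force: 0.0
t 7.08 pos [ 0.5029 -0.2647  0.208 ] tilt z [-0.001 -0.001 -1.   ] yaw_y -2.95 gauge [-0.0488 -0.2151] F [ 0.9  0.1 -0.1] 0.5850985507403753 0.0
```

View pics/c2.png

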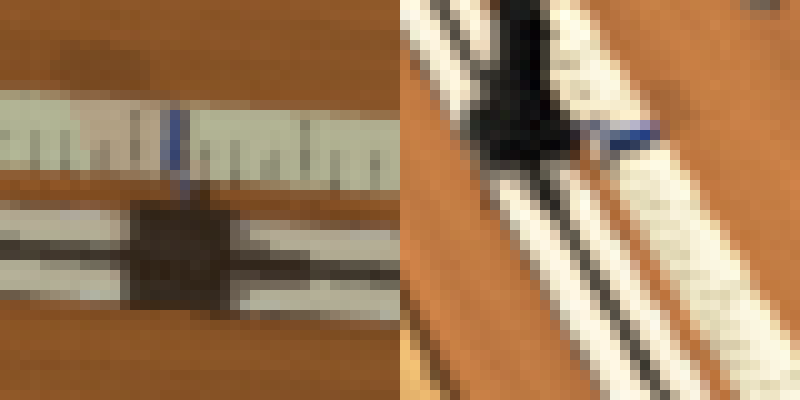

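```bash
python3 - <<'E'
from h import *
p=np.load("top1.npy")
b=p[:,:,2]-0.5*(p[:,:,0]+p[:,:,1])
s=b[168:183,311:325]
print(s.round().astype(int))
def cen(r0,r1,c0,c1):
    q=b[r0:r1,c0:c1];base=np.median(b[r0:r1,c0-3:c1+3],axis=1,keepdims=True);w=np.clip(q-base-6,0,None)
    vv,uu=np.mgrid[r0:r1,c0:c1];return (w*uu).sum()/w.sum(),(w*vv).sum()/w.sum()
m=cen(171,177,315,320);q=cen(178,180,315,321);print(m,q)
for c,z in((m,.026),(q,.030)): P=ray("top",*c,z);print(P.round(4),np.round(w2g(P),4))
E
```

```text
[[-63 -65 -67 -66 -70 -74 -73 -74 -74 -72 -73 -73 -71 -72]
 [-53 -53 -53 -56 -58 -59 -64 -68 -69 -68 -70 -71 -72 -71]
 [-36 -36 -36 -41 -42 -35 -27 -46 -50 -47 -53 -55 -54 -56]
 [-36 -35 -28 -36 -36  -6  41  -6 -30 -31 -31 -30 -31 -31]
 [-37 -36 -31 -36 -37   0  50  -3 -30 -32 -30 -30 -30 -30]
 [-37 -36 -31 -37 -36   4  48  -7 -32 -31 -30 -32 -30 -30]
 [-35 -36 -27 -36 -35  18  50 -14 -32 -26 -29 -31 -25 -28]
 [-34 -35 -26 -36 -34  23  50 -12 -30 -25 -28 -30 -26 -30]
 [-35 -35 -31 -35 -35   8  37 -11 -35 -30 -29 -30 -25 -28]
 [-46 -46 -45 -39 -41 -29 -11   4 -30 -30 -30 -30 -23 -28]
 [-65 -60 -60 -56 -56 -56 -28  14 -17 -30 -45 -50 -47 -50]
 [-68 -65 -64 -62 -62 -60 -35  -4 -25 -39 -60 -68 -69 -68]
 [-57 -57 -34 -30 -32 -39 -31 -13 -23 -31 -48 -52 -60 -65]
 [-37 -33 -22 -18 -19 -20 -21 -16 -19 -19 -19 -21 -33 -49]
 [-30 -25 -17 -17 -17 -17 -15 -17 -16 -20 -17 -16 -16 -13]]
(np.float64(316.85622470840275), np.float64(173.54177576767435)) (np.float64(318.3483394833949), np.float64(178.519557195572))
[ 0.5408 -0.0107  0.026 ] [-0.0239  0.0405]
[ 0.5257 -0.0152  0.03  ] [-0.0387  0.0352]
```

```bash
python3 -m crank '[[[5,0,5,0,0,0,0],[5,0,5,0,0,0,0],[5,0,5,0,0,0,0],[5,0.1,5,0,0,0,0],[5,0.1,5.3,0,0,0,0],[5,0,0,-5,0,0,0],[5,0,0,-5,0,0,0],[5,0,0,-4,0,0,0],[5,0,0,-1.9,0,0,0],[5,0,0,0,0,0,0]]]'
python3 -c "
from h import *;st()"
```

```text
clock: 8.62
position: [0.5047, -0.0097, 0.0484]
ee_rot: [0.724, 0.69, -0.001, -0.001]
ft_force: [0.2, 0.5, 0.3]
grip_width: 0.584
grasp_force: 0.0
t 8.62 pos [ 0.5047 -0.0097  0.0484] tilt z [-0.002 -0.001 -1.   ] yaw_y -2.71 gauge [-0.06    0.0396] F [0.2 0.5 0.3] 0.5835670890671794 0.0
```

Grip, move +4.4 mm, release, go aside.

```bash
python3 -m crank '[[[1,0,0,0,0,0,0],[1,0,0,0,0,0,0],[1,0,0,0,0,0,0],[1,0,0,0,0,0,0],[1,0,0,0,0,0,0]]]' 20; python3 -m crank '[[[1,0.01,0.22,0,0,0,0],[1,0.01,0.22,0,0,0,0],[1,0,0,0,0,0,0],[1,0,0,0,0,0,0]]]'
python3 -m crank '[[[3,0,0,0,0,0,0],[4,0,0,0,0,0,0],[5,0,0,0,0,0,0],[5,0,0,3,0,0,0],[5,0,0,5,0,0,0],[5,0,-3,5,0,0,0],[5,0,-5,3,0,0,0],[5,0,-5,0,0,0,0],[5,0,-5,0,0,0,0],[5,0,-5,0,0,0,0],[5,0,-2,0,0,0,0],[5,0,0,0,0,0,0]]]'
python3 - <<'E'
from h import *
st()
p=np.mean([eyes.camera("top")[0] for _ in range(3)],0);np.save("top2.npy",p)
b=p[:,:,2]-0.5*(p[:,:,0]+p[:,:,1])
print(b[170:183,311:325].round().astype(int))
x0,y0=300,160;ps=[]
for n,(x0,y0) in(("top",(300,160)),("side",(325,200))):
    c=(p if n=="top" else eyes.camera(n)[0])[y0:y0+40,x0:x0+40].astype(np.uint8)
    ps.append(cv2.resize(c[:,:,::-1],(400,400),interpolation=cv2.INTER_NEAREST))
cv2.imwrite("pics/c3.png",np.hstack(ps))
E
```

```text
clock: 9.25
position: [0.505, -0.0098, 0.0503]
ee_rot: [0.724, 0.69, 0.0, -0.001]
ft_force: [-8.7, 0.9, 11.9]
grip_width: 0.157
grasp_force: 24.5
clock: 9.75
position: [0.5052, -0.0056, 0.0504]
ee_rot: [0.724, 0.69, -0.0, -0.001]
ft_force: [-10.2, 0.7, 11.7]
grip_width: 0.158
grasp_force: 24.6
clock: 11.25
position: [0.5053, -0.2575, 0.2093]
ee_rot: [0.725, 0.689, -0.001, 0.0]
ft_force: [-0.5, 0.4, -0.1]
grip_width: 0.584
grasp_force: 0.0
t 11.25 pos [ 0.5053 -0.2575  0.2093] tilt z [-0.    -0.001 -1.   ] yaw_y -2.95 gauge [-0.0467 -0.2078] F [-0.5  0.4 -0.1] 0.5843704476020805 0.0
[[-36 -36 -36 -41 -40 -35 -27 -46 -49 -49 -54 -55 -56 -56]
 [-37 -36 -28 -36 -36  -6  40  -6 -30 -31 -30 -30 -31 -30]
 [-35 -35 -31 -36 -37   2  50  -1 -31 -32 -31 -31 -30 -29]
 [-37 -37 -31 -38 -36   9  56  -6 -31 -32 -30 -32 -31 -30]
 [-35 -35 -28 -36 -36  20  60 -12 -30 -27 -31 -30 -27 -29]
 [-36 -36 -26 -36 -35  22  59  -8 -31 -23 -29 -31 -26 -29]
 [-34 -35 -31 -36 -36  12  40 -14 -30 -26 -28 -29 -24 -29]
 [-45 -46 -45 -39 -38   3 -10 -31 -34 -27 -29 -28 -23 -28]
 [-66 -60 -60 -56 -49  12 -19 -32 -48 -53 -52 -51 -47 -50]
 [-66 -64 -64 -66 -52  10 -40 -43 -61 -70 -71 -68 -68 -67]
 [-43 -31 -31 -32 -29  -7 -31 -29 -48 -50 -62 -63 -62 -66]
 [-23 -16 -17 -19 -18 -16 -19 -18 -19 -22 -28 -34 -30 -44]
 [-21 -17 -16 -19 -16 -18 -17 -19 -17 -18 -15 -20 -22 -16]]
```

View pics/c3.png

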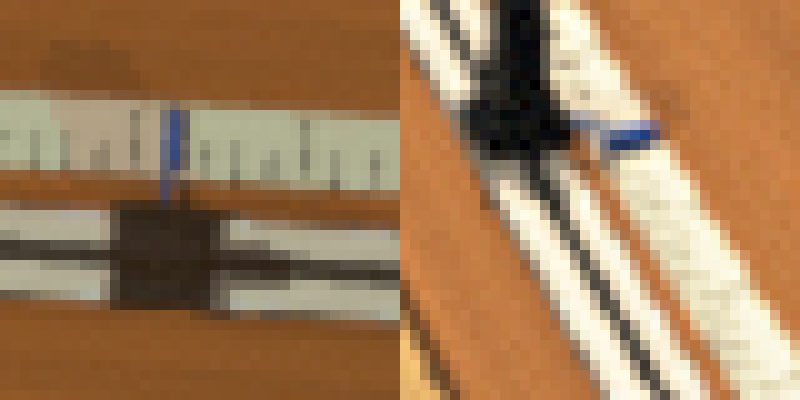

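Slide pointer is now in line with the blue bar (pixel columns ~316.3 vs ~316.5, under 1 mm). On to the head.

```bash
python3 -m crank '[[[7,2.87,3.63,0,0,0,0],[7,2.87,3.63,0,0,0,0],[7,2.87,3.63,0,0,0,0],[7,2.86,3.61,0,0,0,0],[7,0,0,-2,0,0,0],[7,0,0,-4,0,0,0],[7,0,0,-1,0,0,0],[7,0,0,0,0,0,0]]]' 40
python3 - <<'E'
from h import *
st()
a,_=eyes.camera("side");cv2.imwrite("pics/s4.png",cv2.resize(a[150:280,300:470,::-1],None,fx=4,fy=4,interpolation=cv2.INTER_CUBIC))
E
```

```text
clock: 12.45
position: [0.6203, -0.1107, 0.1395]
ee_rot: [0.724, 0.69, -0.0, -0.0]
ft_force: [0.1, 0.6, 0.3]
grip_width: 0.818
grasp_force: 0.0
t 12.45 pos [ 0.6203 -0.1107  0.1395] tilt z [-0.001  0.    -1.   ] yaw_y -2.76 gauge [ 0.0606 -0.0553] F [0.1 0.6 0.3] 0.8181408126973403 0.0
```

View pics/s4.png

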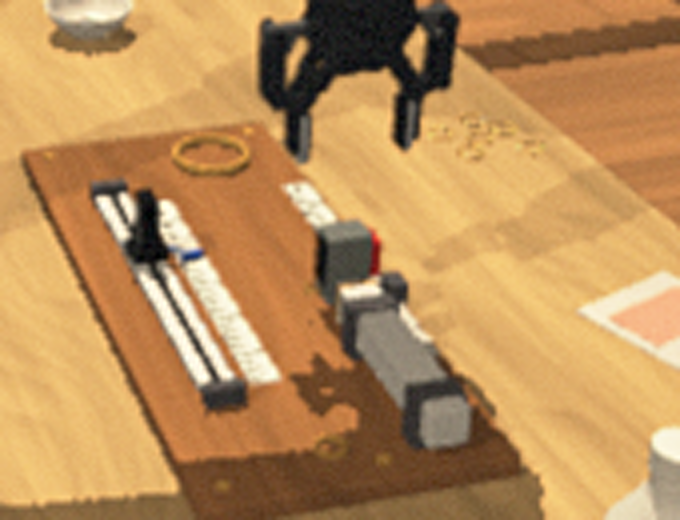

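The open fingers stand above and astride the grey head (340,250), clear of the knob (395,288). Descend and squeeze.

```bash
python3 -m crank '[[[7,0,-0.1,-3,0,0,0],[7,0,0,-3,0,0,0],[7,0,0,-3.4,0,0,0],[7,0,0,0,0,0,0]]]' 40; python3 -m crank '[[[3,0,0,0,0,0,0],[3,0,0,0,0,0,0],[3,0,0,0,0,0,0],[3,0,0,0,0,0,0],[3,0,0,0,0,0,0],[3,0,0,0,0,0,0]]]'
python3 -c "
from h import *;st()"
```

```text
clock: 13.0
position: [0.6199, -0.1116, 0.0447]
ee_rot: [0.724, 0.69, -0.001, -0.001]
ft_force: [0.2, -0.1, -0.6]
grip_width: 0.815
grasp_force: 0.0
clock: 13.75
position: [0.6205, -0.112, 0.0478]
ee_rot: [0.724, 0.69, 0.001, -0.0]
ft_force: [-11.4, 1.5, 15.4]
grip_width: 0.413
grasp_force: 42.9
t 13.75 pos [ 0.6205 -0.112   0.0478] tilt z [ 0.     0.001 -1.   ] yaw_y -2.8 gauge [ 0.0609 -0.0567] F [-11.4   1.5  15.4] 0.41287407960165057 42.93087601661682
```

```bash
python3 -m crank '[[[3,-0.05,0,0.1,0,0,0],[3,0.06,1.2,0,0,0,0],[3,0.07,1.33,0,0,0,0],[3,0.07,1.33,0,0,0,0],[3,0.07,1.33,0,0,0,0],[3,0.07,1.33,0,0,0,0],[3,0.07,1.33,0,0,0,0],[3,0.07,1.33,0,0,0,0],[3,0.06,1.3,0,0,0,0],[3,0,0,0,0,0,0],[3,0,0,0,0,0,0],[3,0,0,0,0,0,0]]]'
python3 - <<'E'
from h import *
st()
ps=[]
for n,(x0,y0) in(("top",(290,110)),("side",(350,180))):
    p=np.mean([eyes.camera(n)[0] for _ in range(3)],0);np.save(n+"5.npy",p)
    ps.append(cv2.resize(p[y0:y0+60,x0:x0+60,::-1].astype(np.uint8),(400,400),interpolation=cv2.INTER_NEAREST))
cv2.imwrite("pics/c5.png",np.hstack(ps))
E
```

```text
clock: 15.25
position: [0.6261, -0.0072, 0.0479]
ee_rot: [0.724, 0.69, 0.0, 0.001]
ft_force: [-5.4, -2.2, 9.1]
grip_width: 0.408
grasp_force: 43.7
t 15.25 pos [ 0.6261 -0.0072  0.0479] tilt z [ 0.001 -0.    -1.   ] yaw_y -2.79 gauge [0.0611 0.0483] F [-5.4 -2.2  9.1] 0.40815218361697203 43.66567254066467
```

View pics/c5.png

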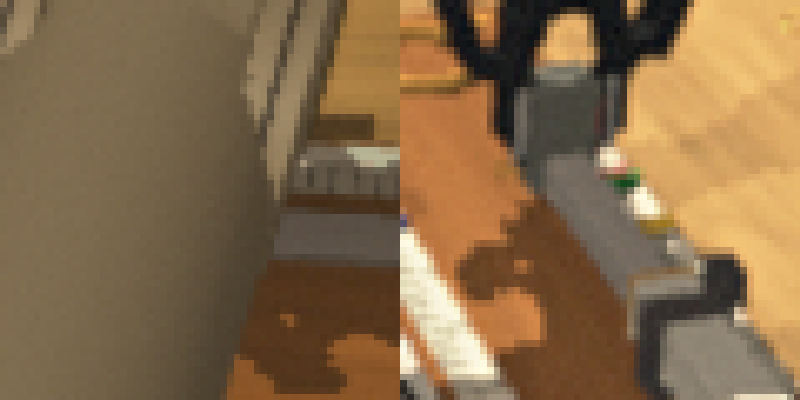

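```bash
python3 - <<'E'
from h import *
p=np.load("side5.npy").round().astype(int)
r=p[:,:,0]-(p[:,:,1]+p[:,:,2])//2; g=p[:,:,1]-(p[:,:,0]+p[:,:,2])//2
print("red");print(r[200:213,376:392]);print("green");print(g[200:213,376:392])
def pg(x,y,z): return np.round(proj("side",[*g2w(x,y),z]),2)
for y in(.0405,.0455,.0505,.0555): print(y,"ptr tip/base",pg(.095,y,.031),pg(.08,y,.031),"mark top l/r",pg(.087,y,.026),pg(.105,y,.026))
s=np.load("side0.npz")
E
```

```text
red
[[  9   6   5  11   8  15  75  93  88  85  83  85  87  86  86  84]
 [  8   6   5  13  14  27  75  91  85  86  84  85  86  83  86  82]
 [ 11   8   8  25  34  38  57  78  86  86  87  84  85  85  86  84]
 [ 15  15  11  23  39  26  31  61  82  86  85  84  84  83  83  86]
 [ 16  15  13  21  34  34  46  74  79  85  87  86  84  86  85  86]
 [ 16  16  15  30  44  57  75  74  42  36  71  87  84  84  84  86]
 [ 18  17  16  25  32  27  34  23  -4   1  67  87  85  86  85  85]
 [ 18  15  16  17  15   1 -19 -29 -28  -2  54  80  85  86  85  86]
 [ 17  17  15  17  16  15   2  -3  13  30  29  58  78  83  84  83]
 [ 17  15  17  18  15  19  14  14  33  24  15  34  71  82  84  82]
 [ 15  18  18  18  16  16  17  21  32  30  19  19  46  76  81  84]
 [ 16  16  18  16  15  17  16  19  25  37  24  18  32  66  79  87]
 [ 11  16  20  18  16  14  17  15  21  39  45  51  57  70  85  92]]
green
[[  3   4   5  -1  -1   1   4   6  16  16  15  13  12  14  11   6]
 [  3   6   3  -1   1   2   5   8  10  12  12   9  11  13   8   8]
 [  4   4   2  -2   5   7   6   6   8   8   7   8   8  10   8   8]
 [  0   1   3   4
[... 339 characters left out ...]
   0  13  21  10  12  14   3   6   7   7   8]
 [  0   2   2   1   2  -1   2   5   4  12  11  17   4   6   7   7]
 [  1   0   0   0   1   1   2   3   5  12  10  12  13   4   6   6]
 [  0   1   0   0   1   0   0   2   2   7  11  10  19  11  10   8]
 [  4   1   0   0   1   2  -1   0   0   6   7  10  14  18  19  10]]
0.0405 ptr tip/base [383.9 205.7] [379.4  206.31] mark top l/r [381.42 207.42] [386.79 206.68]
0.0455 ptr tip/base [383.32 204.95] [378.83 205.56] mark top l/r [380.84 206.67] [386.21 205.93]
0.0505 ptr tip/base [382.74 204.21] [378.27 204.82] mark top l/r [380.27 205.92] [385.62 205.19]
0.0555 ptr tip/base [382.17 203.47] [377.7  204.07] mark top l/r [379.71 205.18] [385.04 204.45]
```

The side view (right half) shows the red pointer at about px (382.5,204.9) just short of the green bar (383.3,206.4); travel so far 105 mm of about 110.5 mm. Add 5 mm.

```bash
python3 -m crank '[[[3,0.02,0.3,0,0,0,0],[3,0.01,0.22,0,0,0,0],[3,0,0,0,0,0,0],[3,0,0,0,0,0,0],[3,0,0,0,0,0,0]]]'
python3 - <<'E'
from h import *
st()
n="side";p=np.mean([eyes.camera(n)[0] for _ in range(6)],0);np.save(n+"6.npy",p)
q=np.load("side5.npy")
f=lambda p:(p[:,:,0]-(p[:,:,1]+p[:,:,2])/2).round().astype(int);f2=lambda p:(p[:,:,1]-(p[:,:,0]+p[:,:,2])/2).round().astype(int)
print(f(p)[201:210,376:389]);print(f2(p)[201:210,376:389])
print("rgb col 382",p[200:210,382].round().astype(int).tolist(),"before",q[200:210,382].round().astype(int).tolist())
# head shift between frames, px
a=cv2.cvtColor(q[185:204,366:384].astype(np.uint8),cv2.COLOR_RGB2GRAY).astype(np.float32);b=cv2.cvtColor(p[185:204,366:384].astype(np.uint8),cv2.COLOR_RGB2GRAY).astype(np.float32)
print(cv2.phaseCorrelate(a,b))
E
```

```text
clock: 16.18
position: [0.6263, -0.0021, 0.0479]
ee_rot: [0.724, 0.69, 0.0, 0.001]
ft_force: [-4.8, -1.4, 8.4]
grip_width: 0.413
grasp_force: 43.8
t 16.18 pos [ 0.6263 -0.0021  0.0479] tilt z [ 0.001 -0.    -1.   ] yaw_y -2.8 gauge [0.0611 0.0535] F [-4.8 -1.4  8.4] 0.4129590401384913 43.753448724746704
[[  8   6   9  33  36  51  82  88  85  85  84  85  84]
 [ 12  10  15  38  28  33  53  78  85  86  85  84  84]
 [ 17  14  15  32  30  25  33  61  81  88  87  86  85]
 [ 16  14  16  45  65  71  62  57  69  82  87  86  84]
 [ 15  14  15  46  77  72  53  27  22  30  71  86  85]
 [ 16  14  14  24  39  28  13  -7 -15  -4  65  86  86]
 [ 17  15  15  16  15   4 -14 -29 -26  -3  54  78  83]
 [ 16  17  16  16  16  13   4   2  16  30  28  58  81]
 [ 16  18  17  16  15  16  21  20  35  25  14  34  69]]
[[  4   1   4   5   6   4   4  10   8   8   8   8  10]
 [  2   2   3   6  13  13   8   6   7   7   7   7   9]
 [  0   1   4   8  12  14  12   4   4   7   7   7   8]
 [ -1   2   1  -9 -14 -17 -13  -1   3   8   6   7   8]
 [  1   0  -1 -14 -26 -20  -4  20  33  44  19   8   6]
 [  1   1   1  -4 -10   3  19  38  46  53  16   6   7]
 [  0   1   1   0   1  10  31  43  43  33   9   5   6]
 [  1   0   1   0   0   1  14  17  10  13  14   4   4]
 [  0   0   0   1   0   0   4   4   5  11  10  15   5]]
rgb col 382 [[232, 175, 106], [222, 170, 110], [226, 196, 149], [239, 225, 187], [203, 153, 129], [165, 127, 97], [107, 111, 77], [46, 76, 44], [92, 99, 78], [148, 138, 118]] before [[195, 148, 93], [205, 158, 102], [227, 193, 148], [242, 230, 193], [247, 217, 185], [198, 133, 113], [98, 84, 44], [48, 87, 47], [83, 90, 72], [109, 101, 89]]
((-0.4657078061870674, -0.06889215935965964), 0.970683929655287)
```

```bash
python3 -c "
from h import *
print(job.hand_in())"
```

```text
the job is handed in; nothing more can be done
None
```

I handed the job in at 16 s of the 53 s allowed. The anchor slide is at the blue marker to within about 1 mm by the overhead camera. The arm is gripped with the lock button squeezed in and drawn out 110 mm towards the green marker. That position is good to about 1–2 mm: the arm blocked the overhead view there, so it rests on measured travel and the side camera. Nothing else was touched as far as I could tell.

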